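# Load an LED board under the test clip

### The job

Load the LED board into the test slide on the control box, without picking it up: hold the spring clip open by pressing its long bar down with one fingertip, and meanwhile push the board by the back of its heat sink with the other fingertip, under the clip's nose and fully home against the end stop. Then let the bar up so that the clip clamps the board. Do not lift or tip the board, push the red emergency stop, or disturb the other things lying about.

Things in the scene. Friction and masses are not known exactly. Their poses are not given: they have to be found in the camera images.
- panel: Cream control box, fixed, 260 (x) x 340 (y) x 70 mm high; origin at the centre of its underside, z up. Numbers below in mm are in this box's frame. On its top a slide (channel between steel rails) runs along x on the line y=-30, open at -x. Along its low-y edge (y=-130) are two black push buttons (x=-75, -15); a black rotary selector is at x=85, y=125, a brass socket at x=105, y=55.
- end_stop (a point): Foot of the slide's end stop, mid-width, on the face that the board must meet: x=60, y=-30, z=76. The stop is 14 mm higher. The slide's floor is at z=76; its two rails run from x=-90 to 60, tops at z=80, 49 mm apart inside.
- hinge (a point): A point on the clip's hinge axis, which runs along x at y=10, z=90. Its two fixed brackets, tops at z=96, stand at x=-121 and x=48.
- clip (a joint): Spring clip, a rigid steel rocker on the hinge: press bar on the +y side, nose over the slide on the other. Value in rad: 0 at rest, nose down, and the board cannot pass (it hits the nose squarely); grows as the bar is pressed, 0.40 at its stop. The nose rises 30 mm per rad; the board passes at 0.13 or more. Released, it springs back; resting on the board it reads about 0.10.
- press_bar (a point): Middle of the top of the clip's press bar (moves with it): x=-57, y=37. The bar is a flat strip from x=-115 to 0 and y=15 to 55. At 0 rad it slopes up outwards by 0.25 rad (top z=98 at y=37); at 0.25 rad it is level, top z=91.5. Pressing anywhere along x does the same; at y=37 it takes about 3 N to start, 6.5 N at the stop. A fingertip may slide along it.
- nose (a point): Underside of the clip's nose (12 mm in x by 10 mm in y), at x=34, y=-19 (moves with the clip). At rest it is 2 mm above the slide's floor. The arm to it is 12 mm wide.
- board: Loose LED board, an aluminium plate 80 (x) x 46 (y) x 5 mm with a finned heat sink across its -x end: 16 (x) x 40 (y), top 24 mm above the plate's underside; its flat upright back is flush with the plate's end, 40 mm from the origin. About 0.22 kg. Origin at the centre of its underside, axes as the box's. It lies in the slide between the rails, its front edge short of the nose.
- home (a point): Where the board's origin is when it is fully home, front edge against the end stop: x=20, y=-30, z=76. Axes as the box's.
- estop (a joint): Red mushroom emergency stop, 38 mm across, spring loaded, on the control box; joint value in m, 0 up, 0.008 pressed. Not to be pushed.
- lamp_small: Small round black LED lamp, 48 mm across, 34 mm high, loose on the control box's top. Origin at the centre of its underside.
- adaptor: Small brass and steel connector plug, 18 mm across, 37 mm high, standing loose on the box's top beyond the end stop. Origin at the centre of its underside.
- lamp_big: Round black LED lamp, 84 mm across, 34 mm high, on the table. Origin at the centre of its underside.
- lens_ring: Black lens ring, 70 mm across, 12 mm high, on the table. Origin at the centre of its underside.
- carton: Open blue carton, 110 x 90 x 100 mm high, on the table. Origin at the centre of its underside.
- screwdriver: Screwdriver lying on the table.
- tape: Roll of clear tape, 90 mm across, 24 mm high, on the table. Origin at the centre of its underside.

How it is judged:
On the way:
1. the clip is held down by a finger while a finger has pushed the board in under its nose (value of joint clip above 0.11 rad and contact force between the fingers and clip above 0.5 N and contact force between the fingers and board above 0.05 N and x of board in the frame of panel above -0.004 m).
At the end, for the whole second after the job is handed in: The board lies flat in the slide with its front edge within 3 mm of the end stop, at rest, and the released clip's nose presses on it (more than 1 N) (x of board in the frame of panel above 0.017 m and z of board in the frame of panel below 0.0785 m and horizontal distance between board and home below 0.004 m and angle between the x axis of board and the x axis of panel, either way round below 0.06 rad and value of joint clip between 0.05 and 0.16 rad and contact force between clip and board above 1 N and linear speed of board below 0.01 m/s); the robot touches nothing.
It fails at once if the board is lifted 6 mm or more off the slide, or tipped by more than 0.15 rad (z of board in the frame of panel above 0.082 m or angle between board's own z axis and vertical above 0.15 rad).
It fails at once if the emergency stop is pushed (value of joint estop above 0.003 m).
It fails at once if another thing is moved by more than 20 mm (distance of any of lamp_small, adaptor, lamp_big, lens_ring, carton, screwdriver, tape from where it was at the start of the episode above 0.02 m).
It also fails if it takes over 35 s, if anything falls off the work surface, if the arm or the gripper's body presses on something with over 40 N, if the wrist force passes 120 N, or if a joint passes its speed limit or range.

### The arm

A 7-joint arm with a two-finger parallel gripper is mounted at the origin on the work surface. World frame = base frame: x ahead of the robot, y to its left, z up, the work surface at z = 0. Lengths are in m, angles in rad, forces in N, time in s.
With the tool pointing down it reaches from about 0.425 to 0.925 m from the base axis. Payload 6.8 kg.
Tool frame: the origin (TCP) lies at the very end of the fingers, on their centre line; the grasp point (between the pads) lies 19 mm behind it (r.tcp_to_grasp is the distance from the TCP to the grasp point, in m); z points along the fingers, y is the line along which they close (so a half turn about z gives the same grasp; the last joint's range is limited). The gripper opens to 85 mm and grips with 20 to 120 N. Pads are 22 mm wide; open, the fingers measure 114 mm over their backs; the gripper's body (76 mm by 85 mm) begins 54 mm behind the grasp point. The pads swing forward as they close: fully open they stand 13 mm farther back than shut.
Start: joints at [1.17, 0.477, 0.022, 1.555, -0.011, 1.109, -0.083], TCP at [0.195, -0.646, 0.231] pointing down, gripper open.
Joint ranges: [-2.96, 2.96], [-0.34, 2.1], [-1.41, 1.46], [0.24, 2.44], [-1.37, 4.51], [0.17, 1.92], [-2.96, 2.96]. Speed limits (rad/s): [2.39, 2.39, 3.14, 3.14, 3.14, 3.14, 3.14].

### API

Orientations are given as a rotation vector (axis times angle).
In Python, from bench import r gives the robot as it stands.
- The arm moves only by the tool step_arm, never from a script. Its argument "moves" is a list of rows, each a list of 7 numbers: the shift along the tool's x, y, z in mm, then the turn, a rotation vector about the tool's x, y, z in rad, then the finger opening in mm, from 0 to 85.4. A call has 1 to 8 rows; each row is the pose to reach, as a shift and turn from the pose commanded when the call began, along the tool's axes at that moment; what a row does not reach only later rows make up. A row lasts 1/10 s, in which the tool goes at most 50 mm and 8.59 degrees, less where a joint would pass 70% of its speed; a pose out of reach is approached as far as the arm can. A call with a gripper value outside its range is refused whole. The fingers move at their own pace and stop on an object; "grip_force" is the grip in N (left out, the last holds). Time passes only in rows, so rows that repeat a pose let the fingers close. It gives the time, the measured TCP pose, the force, the opening and the grip force at its end, in the units of the state.
- r.get_obs(): the state, without advancing time (a new reading comes with each control period).
- r.grab_frame(name): name is "scene" or "top"; returns a dict with "image" (480x640x3 uint8, red, green, blue), "depth" (480x640 float32, m along the optical axis (not along the pixel's ray), 0 where there is no reading), "mtx" (3x3 intrinsics, pixels), "k1" (the pictures are not rectified: a ray, as slopes to the right and down, at radius r is drawn at 1 + k1 r^2 times it, then the intrinsics apply), "rvec" (rotation vector, rad) and "tvec" (3), from world to camera coordinates, as OpenCV has them. Camera axes: x right, y down, z forward; pixel columns grow to the right and rows downward; lengths in m; the calibration is good to about 2 mm. A picture is of the moment at which its call begins.
- r.hand_in(): hands the job in; it is judged then, once.
The state is a dict: "clock": time; "joints": joint angles; "qvel": joint speeds; "tau": joint torques, N m; "tcp_pos": TCP position; "orientation": TCP orientation; "contact_force": force on the tool from outside, world axes, zero at the start; "moment": the same for the moment, N m; "grip_width": finger opening in m; "gripper_force": force on a finger pad.
Only numpy, scipy, OpenCV 4.12 (cv2) and the standard library are available. Lean on these libraries where they do the work, as an engineer would, in place of code of your own. Each camera call takes 0.05 s, during which the arm holds its last target. There are 200 camera calls.

## Working session

There is one attempt and no reset: what is moved stays moved. The work goes in short steps, Python scripts to look and compute and a tool call to move; the robot and the scene stay as the last step left them, time stands still between calls to the robot, and variables do not carry over. Pictures are saved under pics/ and viewed, at most 10 in all, crops included, and the job is handed in when it is done.

Besides the shell and the picture viewer there is one more tool, called after "Emit:" in YAML: its name, and indented under it one key for each argument. step_arm: Moves the arm, as the interface text tells. Its arguments: {"type":"object","properties":{"moves":{"type":"array","items":{"type":"array","items":{"type":"number"}}},"grip_force":{"type":"number"}},"required":["moves"]}

```bash
mkdir -p pics; ls; cat > h.py <<'E'
import numpy as np, cv2
from scipy.spatial.transform import Rotation as R
from bench import r
def ray(f,uv):
    M=np.array(f["mtx"]);k=f["k1"]
    d=np.array([(uv[0]-M[0,2])/M[0,0],(uv[1]-M[1,2])/M[1,1]]);s=d.copy()
    for _ in range(20): s=d/(1+k*(s@s))
    Rm=cv2.Rodrigues(np.array(f["rvec"],float))[0];t=np.array(f["tvec"]).ravel()
    return -Rm.T@t, Rm.T@np.array([s[0],s[1],1.])
def onz(f,uv,z):
    o,d=ray(f,uv); return o+d*(z-o[2])/d[2]
def dep(f,uv):
    o,d=ray(f,uv); return o+d*f["depth"][int(round(uv[1])),int(round(uv[0]))]
def proj(f,P):
    M=np.array(f["mtx"]);Rm=cv2.Rodrigues(np.array(f["rvec"],float))[0]
    c=Rm@np.array(P)+np.array(f["tvec"]).ravel();s=c[:2]/c[2];s=s*(1+f["k1"]*(s@s))
    return M[0,0]*s[0]+M[0,2],M[1,1]*s[1]+M[1,2]
E
python3 - <<'E'
from h import *
import pickle
for n in("scene","top"):
    f=r.grab_frame(n);pickle.dump(f,open(n+".pkl","wb"));cv2.imwrite(f"pics/{n}0.png",f["image"][:,:,::-1])
    print(n,ray(f,(320,240)))
o=r.get_obs();print(o)
E
```

```text
pics
scene (array([ 1.08738806, -0.05449041,  0.65698906]), array([-0.67705279,  0.12856524, -0.72464289]))
top (array([0.34363488, 0.02897237, 1.06338654]), array([ 0.21781882,  0.01771688, -0.97586075]))
{'clock': 0.1, 'joints': array([ 1.1698953 ,  0.47773094,  0.02235832,  1.5563097 , -0.01151181,
        1.10931589, -0.08310203]), 'qvel': array([-6.51933342e-05, -2.24748620e-03,  1.19207325e-04, -1.89197708e-03,
       -2.04232076e-04, -8.38332736e-05, -3.16900448e-04]), 'tau': array([ 5.72972931e-03, -5.97757137e+01,  1.61424849e+00, -2.81955153e+01,
        1.28686058e-02,  5.04462878e-03,  7.16400699e-07]), 'tcp_pos': array([ 0.19466409, -0.64578001,  0.2304323 ]), 'orientation': array([-3.10640573e+00, -4.58055416e-01,  5.53140414e-04]), 'contact_force': array([-0.89015105, -0.25696702,  0.51464051]), 'moment': array([-0.03669051, -0.0207234 , -0.00923331]), 'gripper_force': 0.0, 'grip_width': 0.08566268433517354}
```

View pics/scene0.png

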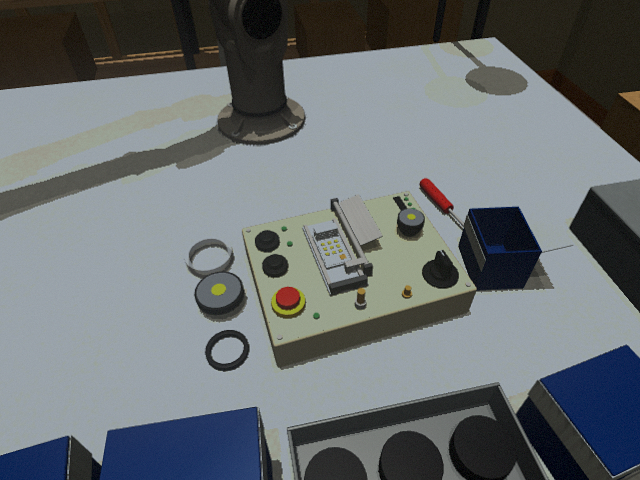

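View pics/top0.png

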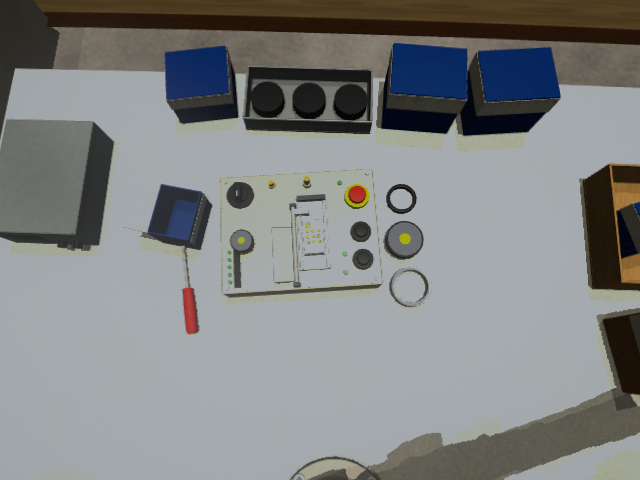

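The scene view shows the cream box with the slide and bar at about (340,240), and the e-stop at (288,300). In the top view the box spans columns 220-382 and rows 170-297. Its x axis points up the image and its y axis points left. The board is at about (313,235) and the bar at about (283,255).

```bash
cat > m.py <<'E'
from h import *
import pickle
f=pickle.load(open("top.pkl","rb"));im=f["image"]
H,W=im.shape[:2]
P=np.array([[dep(f,(u,v)) if f["depth"][v,u]>0 else [9,9,9] for u in range(200,400)] for v in range(150,320)])
m=(abs(P[...,2]-.07)<.012).astype(np.uint8)
hsv=cv2.cvtColor(im,cv2.COLOR_RGB2HSV)[150:320,200:400]
print("z med",np.median(P[...,2][m>0]))
m2=cv2.morphologyEx((P[...,2]>.045).astype(np.uint8)*(P[...,2]<2).astype(np.uint8),cv2.MORPH_OPEN,np.ones((3,3)))
c=max(cv2.findContours(m2,0,2)[0],key=cv2.contourArea)[:,0]
Q=np.array([onz(f,(u+200,v+150),.07)[:2] for u,v in c])
rc=cv2.minAreaRect((Q*1000).astype(np.float32));print(rc)
c=max(cv2.findContours(m,0,2)[0],key=cv2.contourArea)[:,0]
Q=np.array([onz(f,(u+200,v+150),.07)[:2] for u,v in c])
print(cv2.minAreaRect((Q*1000).astype(np.float32)))
yel=((hsv[...,0]<32)&(hsv[...,0]>24)&(hsv[...,1]>150)).astype(np.uint8)
cv2.imwrite("pics/crop1.png",cv2.resize(im[190:300,215:375,::-1],(800,550),interpolation=cv2.INTER_CUBIC))
E
python3 m.py
```

```text
z med 0.06977515669417178
((585.631103515625, 94.17992401123047), (261.3771057128906, 338.6993408203125), 5.8159990310668945)
((586.20361328125, 94.23822784423828), (260.22625732421875, 338.6993408203125), 5.8159990310668945)
```

View pics/crop1.png

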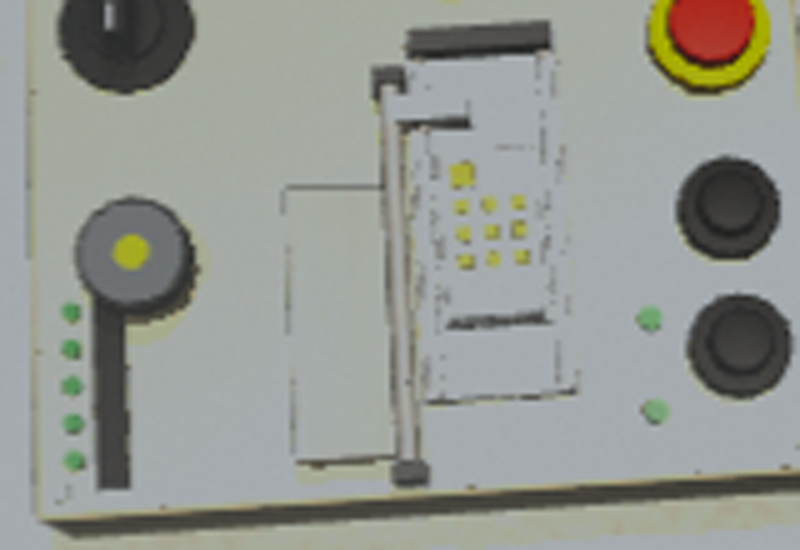

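The crop shows the bar at crop (340,320), the hinge axle at column 400, the nose arm at (435,122), the LEDs at (490,230) and a dark band by the heat sink at (500,320). Next I use depth to find the heat sink and bar in the box frame.

```bash
cat >> h.py <<'E'
C=np.array([.586,.0942,0]);yaw=np.radians(5.816)
RB=R.from_euler('z',yaw).as_matrix()
def tobox(p): return (np.asarray(p)-C)@RB
def toworld(b): return np.asarray(b)@RB.T+C
E
python3 - <<'E'
from h import *
import pickle
for n in("top","scene"):
    f=pickle.load(open(n+".pkl","rb"))
    v,u=np.nonzero(f["depth"]>0)
    P=[];k=[]
    a=proj(f,toworld([0,-10,.08]));s=(abs(u-a[0])<110)&(abs(v-a[1])<90)
    B=tobox(np.array([dep(f,(x,y)) for x,y in zip(u[s],v[s])]))*1000
    def st(name,q):
        p=B[q]; print(n,name,len(p),[np.round(np.percentile(p[:,i],[1,10,50,90,99]),1).tolist() for i in range(3)]) if len(p) else print(n,name,0)
    st("hs",(B[:,2]>94)&(B[:,2]<106)&(B[:,0]<-20)&(B[:,0]>-100)&(abs(B[:,1]+30)<24))
    st("bar",(B[:,2]>90)&(B[:,2]<108)&(B[:,1]>18)&(B[:,1]<60)&(B[:,0]<10)&(B[:,0]>-125))
    st("stop",(B[:,2]>85)&(B[:,2]<96)&(abs(B[:,1]+30)<20)&(B[:,0]>50)&(B[:,0]<80))
    st("axle",(B[:,2]>89)&(B[:,2]<110)&(abs(B[:,1]-10)<8)&(abs(B[:,0]+30)<80))
    for z in range(-100,-20,5):
        q=(abs(B[:,1]+30)<15)&(abs(B[:,0]-z)<2.5); print(z,np.round(np.median(B[q,2]),1) if q.any() else None,end='; ')
    print()
o=r.get_obs();t=np.array(o["tcp_pos"]);print("tcp box",tobox(t)*1000, R.from_rotvec(o["orientation"]).as_matrix())
E
```

```text
Traceback (most recent call last):
  File "h.py", line 20, in tobox
    def tobox(p): return (np.asarray(p)-C)@RB
                          ~~~~~~~~~~~~~^~
ValueError: operands could not be broadcast together with shapes (0,) (3,)
```

```bash
cat > m2.py <<'E'
from h import *
import pickle
for n in("top","scene"):
    f=pickle.load(open(n+".pkl","rb"))
    v,u=np.nonzero(f["depth"]>0)
    a=proj(f,toworld([0,-.01,.08]));s=(abs(u-a[0])<110)&(abs(v-a[1])<90)
    B=tobox(np.array([dep(f,(x,y)) for x,y in zip(u[s],v[s])]))*1000
    def st(name,q):
        p=B[q]; print(n,name,len(p),[np.round(np.percentile(p[:,i],[1,10,50,90,99]),1).tolist() for i in range(3)]) if len(p) else print(n,name,0)
    st("hs",(B[:,2]>94)&(B[:,2]<106)&(B[:,0]<-20)&(B[:,0]>-100)&(abs(B[:,1]+30)<24))
    st("bar",(B[:,2]>90)&(B[:,2]<108)&(B[:,1]>18)&(B[:,1]<60)&(B[:,0]<10)&(B[:,0]>-125))
    st("stop",(B[:,2]>85)&(B[:,2]<96)&(abs(B[:,1]+30)<20)&(B[:,0]>50)&(B[:,0]<80))
    st("axle",(B[:,2]>89)&(B[:,2]<110)&(abs(B[:,1]-10)<8)&(abs(B[:,0]+30)<80))
    for z in range(-100,-20,5):
        q=(abs(B[:,1]+30)<15)&(abs(B[:,0]-z)<2.5); print(z,np.round(np.median(B[q,2]),1) if q.any() else None,end='; ')
    print()
o=r.get_obs();t=np.array(o["tcp_pos"]);print("tcp box",tobox(t)*1000, R.from_rotvec(o["orientation"]).as_matrix())
E
python3 m2.py
```

```text
top hs 155 [[-58.2, -56.9, -50.5, -43.9, -42.1], [-49.8, -45.9, -30.7, -14.3, -10.4], [95.0, 96.7, 99.3, 101.8, 103.8]]
top bar 990 [[-112.5, -102.2, -57.9, -11.1, -0.6], [18.2, 21.9, 37.1, 51.9, 55.2], [90.8, 93.2, 97.8, 101.9, 104.2]]
top stop 89 [[60.9, 61.9, 66.3, 70.7, 72.2], [-48.8, -46.2, -29.1, -14.2, -11.4], [85.6, 86.6, 88.9, 91.4, 93.3]]
top axle 403 [[-109.2, -96.4, -35.6, 34.4, 48.3], [2.5, 6.3, 10.9, 16.3, 17.8], [89.5, 90.7, 93.0, 95.7, 98.1]]
-100 69.4; -95 69.4; -90 69.3; -85 75.7; -80 75.4; -75 74.9; -70 75.8; -65 75.1; -60 76.9; -55 98.1; -50 99.6; -45 99.9; -40 91.0; -35 80.7; -30 81.2; -25 80.1; 
scene hs 193 [[-59.5, -56.9, -48.6, -43.1, -41.4], [-49.3, -46.1, -29.8, -13.5, -10.0], [94.2, 95.6, 98.5, 99.7, 101.1]]
scene bar 1062 [[-112.0, -100.0, -50.9, -7.4, 0.9], [18.4, 22.0, 37.2, 52.2, 55.9], [91.3, 93.0, 97.0, 100.8, 102.4]]
scene stop 161 [[60.4, 62.3, 67.4, 71.2, 72.4], [-49.7, -46.3, -30.9, -14.3, -10.8], [85.4, 86.9, 88.6, 90.0, 90.9]]
scene axle 429 [[-109.0, -90.2, -24.9, 36.6, 48.9], [2.6, 6.9, 10.6, 16.3, 17.9], [89.5, 90.5, 92.4, 94.2, 95.7]]
-100 68.6; -95 68.8; -90 74.4; -85 75.2; -80 75.8; -75 75.7; -70 None; -65 None; -60 97.9; -55 98.9; -50 99.0; -45 91.5; -40 81.3; -35 80.0; -30 80.9; -25 80.3; 
tcp box [-464.30671347 -696.51524848  230.43229804] [[ 9.57439340e-01  2.88633974e-01 -5.81541599e-04]
 [ 2.88634537e-01 -9.57438127e-01  1.52868855e-03]
 [-1.15558649e-04 -1.63147954e-03 -9.99998662e-01]]
```

Emit:
step_arm:
  moves:
    - [330,-210,0,0,0,0.19,53]
    - [330,-210,0,0,0,0.19,53]
    - [330,-210,0,0,0,0.19,53]
    - [330,-210,0,0,0,0.19,53]
    - [330,-210,0,0,0,0.19,53]
    - [330,-210,0,0,0,0.19,53]
    - [330,-210,0,0,0,0.19,53]
    - [330,-210,0,0,0,0.19,53]

```text
clock: 0.9
tcp_pos: [0.4518, -0.3471, 0.2311]
orientation: [-3.137, -0.165, -0.0]
contact_force: [0.3, -0.3, 0.2]
grip_width: 0.0532
gripper_force: 0.0
```

```bash
cat > d.py <<'E'
from h import *
import sys
o=r.get_obs();t=np.array(o["tcp_pos"]);M=R.from_rotvec(o["orientation"]).as_matrix()
print("t",o["clock"],"box",np.round(tobox(t)*1000,1),"w",o["grip_width"],"F",np.round(RB.T@o["contact_force"],1))
T=np.array(list(map(float,sys.argv[1:4])))/1000
print("shift",np.round(M.T@(toworld(T)-t)*1000,1))
G=RB@np.diag([1,-1,-1]);print("rot",np.round(R.from_matrix(M.T@G).as_rotvec(),4))
E
python3 d.py -84 3.5 150
```

```text
t 0.9 box [-178.2 -425.4  231.1] w 0.05315227196040703 F [ 0.3 -0.3  0.2]
shift [  95.6 -428.5   81.5]
rot [-0.0007 -0.0002  0.0034]
```

Emit:
step_arm:
  moves:
    - [12,-50,0,0,0,0,53]
    - [24,-100,0,0,0,0,53]
    - [35,-150,0,0,0,0,53]
    - [46,-200,0,0,0,0,53]
    - [57,-250,0,0,0,0,53]
    - [68,-300,0,0,0,0,53]
    - [79,-350,0,0,0,0,53]
    - [88,-390,20,0,0,0,53]

```text
clock: 1.7
tcp_pos: [0.4987, 0.0462, 0.2145]
orientation: [-3.137, -0.162, -0.007]
contact_force: [0.9, -0.7, 0.7]
grip_width: 0.0532
gripper_force: 0.0
```

```bash
python3 d.py -84 3.5 125
```

```text
t 1.7 box [-91.7 -38.9 214.5] w 0.05315178632896353 F [ 0.9 -0.8  0.7]
shift [  7.3 -42.4  89.5]
rot [-0.0001 -0.0048  0.0017]
```

Emit:
step_arm:
  moves:
    - [4,-20,35,0,0,0,53]
    - [7,-40,65,0,0,0,53]
    - [7,-40,86,0,0,0,53]
    - [7,-40,86,0,0,0,53]
    - [7,-40,86,0,0,0,53]
    - [7,-40,86,0,0,0,53]

```text
clock: 2.3
tcp_pos: [0.5011, 0.0837, 0.1279]
orientation: [-3.138, -0.16, -0.003]
contact_force: [-0.2, -0.7, 1.1]
grip_width: 0.0534
gripper_force: 0.0
```

```bash
python3 d.py -84 3.5 104; python3 - <<'E'
from h import *
f=r.grab_frame("scene");a=proj(f,toworld([-.05,0,.1]));u,v=map(int,a)
cv2.imwrite("pics/s1.png",cv2.resize(f["image"][v-75:v+75,u-100:u+100,::-1],(800,600),interpolation=cv2.INTER_CUBIC))
E
```

```text
t 2.3 box [-85.5  -1.9 127.9] w 0.05335569974674956 F [-0.3 -0.6  1.1]
shift [ 1.5 -5.4 23.9]
rot [ 0.0001 -0.002   0.0001]
```

View pics/s1.png

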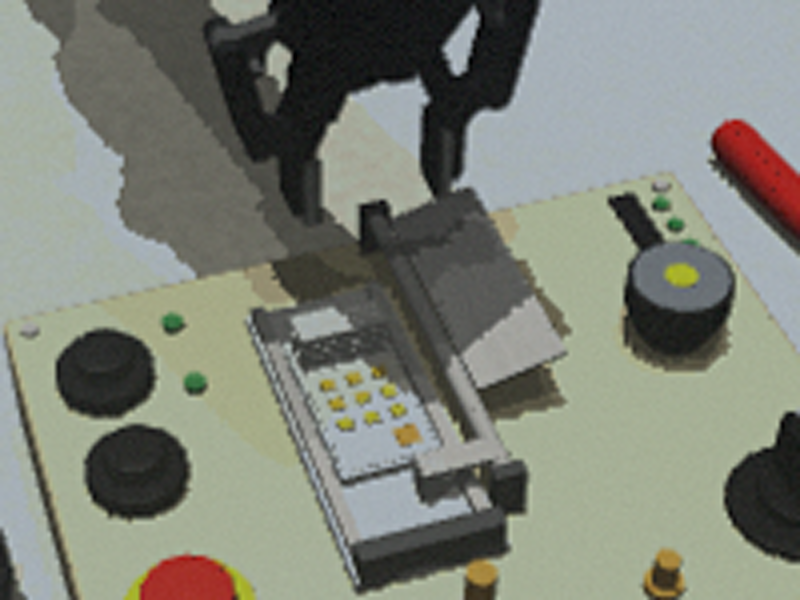

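The fingers are over the bar (crop 445,185) and above the slide behind the heat sink (crop 305,210), clear of everything else. Next I lower toward the bar.

Emit:
step_arm:
  moves:
    - [1,-5,10,0,0,0,53]
    - [1,-5,20,0,0,0,53]
    - [1,-5,20,0,0,0,53]
    - [1,-5,22,0,0,0,53]
    - [1,-5,24,0,0,0,53]
    - [1,-5,24,0,0,0,53]

```text
clock: 2.95
tcp_pos: [0.5006, 0.0891, 0.1025]
orientation: [3.137, 0.161, -0.0]
contact_force: [0.2, -0.1, -0.6]
grip_width: 0.0528
gripper_force: 0.0
```

```bash
python3 d.py -84 3.5 92
```

```text
t 2.95 box [-85.5   3.6 102.5] w 0.05275372633907845 F [ 0.2 -0.1 -0.6]
shift [ 1.5  0.1 10.5]
rot [0.0001 0.0003 0.0011]
```

Emit:
step_arm:
  moves:
    - [0,0,2,0,0,0,53]
    - [0,0,4,0,0,0,53]
    - [0,0,6,0,0,0,53]
    - [0,0,6,0,0,0,53]
    - [0,0,6,0,0,0,53]

```text
clock: 3.45
tcp_pos: [0.5006, 0.0892, 0.0966]
orientation: [3.137, 0.161, -0.0]
contact_force: [0.1, -0.2, 1.1]
grip_width: 0.053
gripper_force: 0.0
```

Emit:
step_arm:
  moves:
    - [0,0,2,0,0,0,53]
    - [0,0,4,0,0,0,53]
    - [0,0,4,0,0,0,53]
    - [0,0,4,0,0,0,53]

```text
clock: 3.85
tcp_pos: [0.5009, 0.0895, 0.0929]
orientation: [-3.137, -0.162, -0.001]
contact_force: [-0.6, 0.1, 3.0]
grip_width: 0.0535
gripper_force: 1.6
```

```bash
cat > bar.py <<'E'
from h import *
for n in ("top","scene"):
    f=r.grab_frame(n);v,u=np.nonzero(f["depth"]>0)
    a=proj(f,toworld([0,-.01,.08]));s=(abs(u-a[0])<110)&(abs(v-a[1])<90)
    B=tobox(np.array([dep(f,(x,y)) for x,y in zip(u[s],v[s])]))*1000
    q=(B[:,2]>84)&(B[:,2]<108)&(B[:,1]>20)&(B[:,1]<53)&(B[:,0]<-5)&(B[:,0]>-45)
    if q.sum()>20:
        p=np.polyfit(B[q,1],B[q,2],1);print(n,q.sum(),"slope->clip",.25-np.arctan(p[0]),"z37",np.polyval(p,37))
    h=(B[:,2]>95.5)&(B[:,2]<103)&(B[:,0]>-62)&(B[:,0]<20)&(abs(B[:,1]+30)<24)
    print(n,"hs x",np.round(np.percentile(B[h,0],[2,10,50,90,98]),1) if h.any() else 0)
E
python3 d.py -84 3.5 92;python3 bar.py
```

```text
t 3.85 box [-85.1   4.   92.9] w 0.05345849969497532 F [-0.6  0.2  3. ]
shift [1.1 0.5 0.9]
rot [-0.0003 -0.0006  0.0015]
top hs x 0
scene 332 slope->clip 0.05883402301311233 z37 95.46575926697993
scene hs x [-58.9 -57.  -49.6 -43.1 -41.3]
```

Emit:
step_arm:
  moves:
    - [1,0,2,0,0,0,53]
    - [1,0,4,0,0,0,53]
    - [1,0,6,0,0,0,53]
    - [1,0,6,0,0,0,53]
    - [1,0,6,0,0,0,53]

```text
clock: 4.45
tcp_pos: [0.5014, 0.0899, 0.0867]
orientation: [-3.137, -0.162, 0.0]
contact_force: [-2.9, 2.2, 5.9]
grip_width: 0.0532
gripper_force: 3.5
```

```bash
python3 d.py -32 3.5 86;python3 bar.py; python3 - <<'E'
from h import *
f=r.grab_frame("scene");a=proj(f,toworld([-.05,0,.1]));u,v=map(int,a)
cv2.imwrite("pics/s2.png",cv2.resize(f["image"][v-60:v+60,u-80:u+80,::-1],(800,600),interpolation=cv2.INTER_CUBIC))
E
```

```text
t 4.45 box [-84.6   4.3  86.7] w 0.053218896241775115 F [-2.6  2.5  5.9]
shift [52.6  0.9  0.7]
rot [-0.0006  0.0002  0.0019]
top hs x 0
scene 294 slope->clip 0.28960194112061516 z37 89.14395956047522
scene hs x [-59.3 -57.  -49.5 -42.8 -41.8]
```

View pics/s2.png

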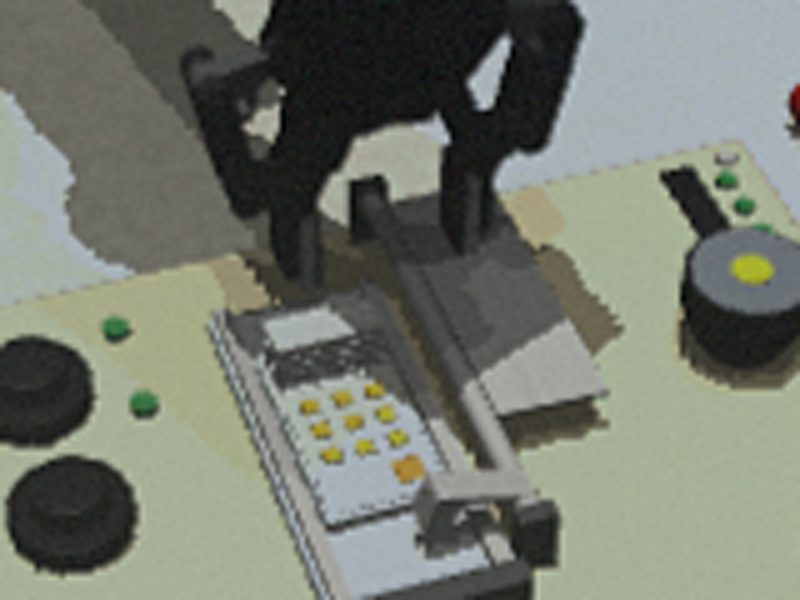

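The clip reads about 0.29 rad with its nose raised at crop (460,500). The push finger is behind the heat sink at crop (305,270). Now I push.

Emit:
step_arm:
  moves:
    - [5,0,0,0,0,0,53]
    - [10,0,0,0,0,0,53]
    - [14,0,0,0,0,0,53]
    - [18,0,0,0,0,0,53]
    - [22,0,0,0,0,0,53]
    - [26,0,0,0,0,0,53]
    - [30,0,0,0,0,0,53]
    - [30,0,0,0,0,0,53]

```text
clock: 5.4
tcp_pos: [0.5295, 0.0918, 0.086]
orientation: [3.136, 0.162, -0.007]
contact_force: [-6.2, 0.5, 7.4]
grip_width: 0.0532
gripper_force: 4.0
```

```bash
python3 d.py -32 3.5 86;python3 bar.py
```

```text
t 5.4 box [-56.5   3.4  86. ] w 0.053159880776089484 F [-6.1  1.1  7.4]
shift [24.5 -0.1 -0.1]
rot [0.0011 0.0046 0.0016]
top hs x 0
scene 299 slope->clip 0.3367603712648567 z37 87.97619943235452
scene hs x [-51.9 -46.8 -38.5 -30.7 -29.3]
```

Emit:
step_arm:
  moves:
    - [4,0,0,0,0,0,53]
    - [8,0,0,0,0,0,53]
    - [12,0,0,0,0,0,53]
    - [16,0,0,0,0,0,53]
    - [19,0,0,0,0,0,53]
    - [22,0,0,0,0,0,53]
    - [22,0,0,0,0,0,53]

```text
clock: 6.2
tcp_pos: [0.5514, 0.0941, 0.086]
orientation: [3.136, 0.162, -0.007]
contact_force: [-6.4, -0.2, 7.5]
grip_width: 0.0532
gripper_force: 4.2
```

```bash
python3 d.py -31 3.5 86;python3 bar.py
```

```text
t 6.2 box [-34.4   3.4  86. ] w 0.053166040431792926 F [-6.4  0.5  7.5]
shift [ 3.4 -0.1  0. ]
rot [0.001  0.0045 0.0015]
top hs x 0
scene 311 slope->clip 0.39549419945500985 z37 90.38665824732334
scene hs x [-30.1 -25.  -16.7  -9.2  -8. ]
```

Emit:
step_arm:
  moves:
    - [1,0,0,0,0,0,53]
    - [2,0,0,0,0,0,53]
    - [3,0,0,0,0,0,53]
    - [3,0,0,0,0,0,53]

```text
clock: 6.7
tcp_pos: [0.5539, 0.0944, 0.086]
orientation: [3.136, 0.162, -0.008]
contact_force: [-7.5, 0.3, 8.3]
grip_width: 0.0531
gripper_force: 4.6
```

Emit:
step_arm:
  moves:
    - [1,0,0,0,0,0,53]
    - [2,0,0,0,0,0,53]
    - [2,0,0,0,0,0,53]

```text
clock: 7.0
tcp_pos: [0.5559, 0.0946, 0.086]
orientation: [3.136, 0.162, -0.008]
contact_force: [-7.0, 0.6, 8.5]
grip_width: 0.0532
gripper_force: 4.5
```

```bash
python3 d.py -31 3.5 86;python3 bar.py
```

```text
t 7.0 box [-29.9   3.4  86. ] w 0.053227275185480434 F [-6.9  1.3  8.5]
shift [-1.1 -0.1  0. ]
rot [0.0012 0.0051 0.0016]
top hs x 0
scene 295 slope->clip 0.401810174698056 z37 90.74643135072708
scene hs x [-29.1 -20.9 -11.8  -4.4  -3.3]
```

Emit:
step_arm:
  moves:
    - [1,0,0,0,0,0,53]
    - [1,0,0,0,0,0,53]

```text
clock: 7.3
tcp_pos: [0.5568, 0.0947, 0.086]
orientation: [3.136, 0.161, -0.008]
contact_force: [-7.9, -0.0, 9.5]
grip_width: 0.053
gripper_force: 5.7
```

Emit:
step_arm:
  moves:
    - [1,0,0,0,0,0,53]
    - [1,0,0,0,0,0,53]

```text
clock: 7.5
tcp_pos: [0.5568, 0.0947, 0.0859]
orientation: [3.136, 0.161, -0.011]
contact_force: [-11.0, 0.3, 11.5]
grip_width: 0.0528
gripper_force: 6.7
```

The TCP has stalled and the force is rising, so the board is against the stop. I back off slightly, then raise.

Emit:
step_arm:
  moves:
    - [-3,0,0,0,0,0,53]
    - [-5,0,0,0,0,0,53]
    - [-5,0,-4,0,0,0,53]
    - [-5,0,-8,0,0,0,53]
    - [-5,0,-14,0,0,0,53]
    - [-5,0,-30,0,0,0,53]
    - [-5,0,-70,0,0,0,53]
    - [-5,0,-110,0,0,0,53]

```text
clock: 8.3
tcp_pos: [0.5541, 0.0945, 0.1969]
orientation: [3.137, 0.162, -0.005]
contact_force: [0.8, -0.3, -0.2]
grip_width: 0.0534
gripper_force: 0.0
```

```bash
python3 d.py -31 3.5 86;python3 bar.py; python3 - <<'E'
from h import *
f=r.grab_frame("scene");a=proj(f,toworld([-.0,0,.1]));u,v=map(int,a)
cv2.imwrite("pics/s3.png",cv2.resize(f["image"][v-60:v+60,u-80:u+80,::-1],(800,600),interpolation=cv2.INTER_CUBIC))
E
```

```text
t 8.3 box [-31.7   3.5 196.9] w 0.05341084709240674 F [ 0.7 -0.4 -0.2]
shift [  1.1  -0.  110.9]
rot [0.0003 0.0034 0.0015]
top hs x 0
scene 324 slope->clip 0.11464666911469695 z37 93.86310013996379
scene hs x [-19.5 -17.5 -10.4  -4.   -2.9]
```

View pics/s3.png

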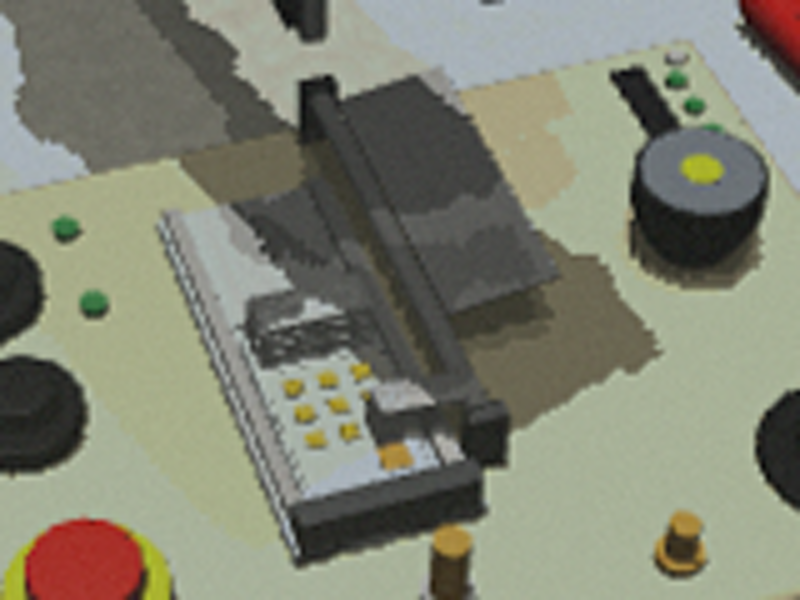

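The board is against the end stop (crop 390,500), with the clip's nose resting on it at crop (400,400). The clip reads about 0.11 rad, and the lamp, plug and e-stop look undisturbed.

```bash
python3 -c "
from bench import r
print(r.hand_in())"
```

```text
the job is handed in; nothing more can be done
None
```

The board is home against the end stop and clamped by the released clip (about 0.11 rad in the last camera check), with the arm clear; I handed the job in at about 8.4 s, and no verdict was returned.

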